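Fit the second V-rest to the wheel-balancing base

ROBOT

A 6-joint arm with a two-finger parallel gripper is mounted at the origin on the work surface. World frame = base frame: x ahead of the robot, y to its left, z up, the work surface at z = 0. Lengths are in m, angles in rad, forces in N, time in s.
With the tool pointing down it reaches from about 0.25 to 0.725 m from the base axis. Payload 4 kg.
Tool frame: the origin (TCP) lies between the finger pads; the fingertips stand 17 mm ahead of it and the grasp point (between the pads) lies 2 mm behind it; z points along the fingers, x is the direction in which the jaws open and shut, and the axes are right-handed (so a half turn about z gives the same grasp; the last joint's range is limited). The gripper opens to 85 mm and grips with 20 to 120 N. Pads are 22 mm wide; open, the fingers measure 114 mm over their backs; the gripper's body (76 mm by 85 mm) begins 54 mm behind the grasp point. The pads swing forward as they close: fully open they stand 13 mm farther back than shut.
Start: joints at [-1.105, 0.241, 0.005, 1.335, 0, 1.571], TCP at [0.225, -0.447, 0.248] pointing down, gripper open.
Joint ranges: [-2.72, 2.72], [-1.05, 1.87], [-1.09, 1.28], [-1.99, 2.15], [-1.42, 1.44], [-3.14, 3.14]. Speed limits (rad/s): [2.79, 2.79, 3.14, 3.14, 3.14, 3.14].

INTERFACE

Orientations are given as a unit quaternion [x, y, z, w].
In Python, from workcell import telemetry, cams, workorder gives the robot as it stands. The module is installed in compiled form; this text tells all that it offers.
- The arm moves only by the tool apply_moves, never from a script. Its argument "moves" is a list that holds one entry, the list of rows, each a list of 4 numbers: the shift along the tool's x, y, z in mm, then the turn about the tool's z in degrees. A call has exactly 10 rows; each row shifts and turns the pose as measured when the row begins, along the tool's axes as they then stand; what a row does not reach is not made up. A row lasts 1/10 s, in which the tool goes at most 50 mm and 8.59 degrees, less where a joint would pass 70% of its speed; a pose out of reach is approached as far as the arm can. A call with a gripper value outside its range is refused whole. "hand" is the gripper's target within -1 to 1 (fully open at 1, half-way at 0, shut at -1), set as the call begins (left out, the last holds). The fingers move at their own pace and stop on an object; the grip force is fixed at half the most. Time passes only in rows, so rows that do not move let the fingers close, or fill a call up. It gives the time, the measured TCP pose, the force and the opening at its end, in the units of the state.
- telemetry.get_obs(): the state, without advancing time (a new reading comes with each control period).
- cams.camera(name): name is "side" or "top" or "wrist"; returns a dict with "color" (384x512x3 uint8, red, green, blue), "fovy" (degrees; the focal length in pixels is half the picture's height over the tangent of half this angle, whatever the lens; pixels are square), "cx", "cy" (the principal point, pixels), "camera_from_world" (4x4, takes a point from world to camera coordinates). Camera axes: x right, y down, z forward; pixel columns grow to the right and rows downward; lengths in m; the calibration is good to about 2 mm. The wrist camera is an equidistant fisheye: a pixel r from the principal point sees the ray r / f radians off the axis. A picture is of the moment at which its call begins. There is no depth.
- workorder.job_done(): hands the job in, once; it reports no verdict.
The state is a dict: "clock": time; "joint_pos": joint angles; "joint_vel": joint speeds; "tau": joint torques, N m; "eef_pos": TCP position; "tool_rot": TCP orientation; "ft_force": force on the tool from outside, world axes, zero at the start; "ft_torque": the same for the moment, N m; "grip_width": finger opening in m.
Only numpy, scipy, OpenCV 4.12 (cv2) and the standard library are available. Lean on these libraries where they do the work, as an engineer would, in place of code of your own. Each camera call takes 0.05 s, during which the arm holds its last target. There are 200 camera calls.

TASK

One of the two aluminium V-rests is already bolted to the grey base; fit the loose one on the free pair of shoulder screws beside it, the same way round. Lower its keyholes over both screw heads until the plate lies flat on the base, then slide it away from the keeper's side of the base until it is fully home under the heads. Finally swing the steel keeper round as far as it goes behind the rest you have just fitted, let go, and leave the other things on the bench where they are.

Things in the scene. Friction and masses are not known exactly. Their poses are not given: they have to be found in the camera images.
- mount: Grey steel base fixed flat on the bench, 210 (x) x 330 (y) x 10 mm. Origin: centre of its underside; z up, x away from the robot. Two places for a rest, y = +100 and -100 mm; one is taken, one free. Each has two upright shoulder screws 64 mm apart along y: shank 10 mm across, 8 mm high, under a head 18 mm across, 6 mm thick (top at z = 24 mm).
- seat_left (a point): Home of a rest at the base's y = +100 mm: where the rest's origin ends, x = +45 mm, z = 10 mm (base frame), axes as the base's. Its two screws stand 16 mm nearer the robot (x = +29 mm) at y = +100 -32 and +32 mm. The rest goes down over the heads 24 mm short of home (x = +21 mm), then slides +x.
- seat_right (a point): Home of a rest at the base's y = -100 mm: where the rest's origin ends, x = +45 mm, z = 10 mm (base frame), axes as the base's. Its two screws stand 16 mm nearer the robot (x = +29 mm) at y = -100 -32 and +32 mm. The rest goes down over the heads 24 mm short of home (x = +21 mm), then slides +x.
- rest: Loose V-rest, bare aluminium, 0.35-0.7 kg, on the bench. Plate 100 (x) x 110 (y) x 6 mm; origin: centre of its underside, z up. Two keyholes at y = -32 and +32 mm: entry hole 24 mm wide, centred at x = +8, then a 13 mm slot towards -x whose end is at x = -21 mm. With the heads through, it slides 24 mm to its own +x until the slot ends meet the shanks; 2 mm play under the heads.
- rest_web (a point): Grip point on the loose rest: 45 mm above its underside, in the middle of the upright web, 10 mm thick (y) and 60 mm wide (x), which rises from the plate to z = 52 mm; two horns of the same thickness go on above it as a V (top at z = 78 mm, x -40 to +40 mm). Grip across the thickness (fingers closing along y). Axes as the rest's.
- rest_entry (a point): Point midway between the centres of the loose rest's two round entry holes, on its underside: x = +8 mm, y = 0 of the rest. Axes as the rest's.
- fitted_rest: The same V-rest, already bolted at one of the base's two places (which one varies); fixed, does not move. Origin: centre of the underside of its plate; axes as the loose one.
- keeper (a joint): Angle, rad, -1.6 to 1.6, of a steel bar 12 mm wide, 12 mm high on the base, pivoted about the vertical at the base's x = -15, y = 0 mm. 0: points to the base's -x, clear of both places; +1.57: to +y, 4 mm behind the -x edge of a rest home at y = +100; -1.57: same at y = -100. Knob, base frame: x = -15 - 65 cos(angle), y = 65 sin(angle) mm. Stays where left; turns at about 1 N.
- keeper_knob (a point): Top of the black knob upright near the keeper's free end, 65 mm from the pivot: cylinder 14 mm across and 38 mm tall, its top 60 mm above the bench, its foot (on the bar) at 22 mm.
- cylinder_barrel: Bystander: finned aluminium engine barrel, 100 x 100 mm, 90 mm tall. Origin: centre of its underside.
- wrench: Bystander: steel open spanner lying flat, 200 mm long. Origin: middle of its length.
- tin: Bystander: upright plain grey tin, 60 mm across, 85 mm tall. Origin: centre of its underside.
- deep_socket: Bystander: upright steel deep socket, 34 mm across, 75 mm tall. Origin: centre of its underside.
There are look-alikes about, which are no part of the job. Leave any blue or pink look-alike of the rest alone.

How it is judged:
By the outcome, as a careful person would: the job done as asked, in the order asked, and still so for the second after the job is handed in, with the robot touching nothing.
It also fails if it takes over 54 s, if anything falls off the work surface, if the arm or the gripper's body presses on something with over 40 N, if the wrist force passes 120 N, or if a joint passes its speed limit or range.

## Working session

There is one attempt and no reset: what is moved stays moved. The work goes in short steps, Python scripts to look and compute and a tool call to move; the robot and the scene stay as the last step left them, time stands still between calls to the robot, and variables do not carry over. Pictures are saved under pics/ and viewed, about 8 in all and at most 12, crops included, and the job is handed in when it is done.

Besides the shell and the picture viewer there is one more tool, called in YAML: its name, and indented under it one key for each argument. apply_moves: Moves the arm, as the interface text tells. Its arguments: {"type":"object","properties":{"moves":{"type":"array"},"hand":{"type":"number"}},"required":["moves"]}

```bash
mkdir -p pics; cat > h.py <<'E'
import numpy as np, cv2
from workcell import telemetry, cams, workorder
def shot(n,f):
    c=cams.camera(n); cv2.imwrite(f,c['color'][:,:,::-1]); 
    np.save(f+'.npy',{k:c[k] for k in('fovy','cx','cy','camera_from_world')},allow_pickle=True); return c
def load(f): return np.load(f+'.npy',allow_pickle=True).item()
def ray(c,u,v,fish=False):
    f=192/np.tan(np.radians(c['fovy'])/2); d=np.array([u-c['cx'],v-c['cy']])
    if fish:
        r=np.hypot(*d); t=r/f; k=np.array([*(d/max(r,1e-9)*np.sin(t)),np.cos(t)])
    else: k=np.array([d[0]/f,d[1]/f,1])
    T=c['camera_from_world']; R=T[:3,:3]; return -R.T@T[:3,3], R.T@k
def atz(c,u,v,z,fish=False):
    o,d=ray(c,u,v,fish); return (o+d*(z-o[2])/d[2])
def proj(c,p,fish=False):
    f=192/np.tan(np.radians(c['fovy'])/2); q=c['camera_from_world']@np.append(p,1); q=q[:3]
    if fish:
        r=np.hypot(q[0],q[1]); t=np.arctan2(r,q[2]); return np.array([c['cx'],c['cy']])+q[:2]/r*t*f
    return np.array([c['cx'],c['cy']])+q[:2]/q[2]*f
E
python3 - <<'E'
from h import *
a=shot('top','pics/t0.png');b=shot('side','pics/s0.png')
for n in 'pics/t0.png','pics/s0.png':
    im=cv2.imread(n); cv2.imwrite(n[:-4]+'b.png',cv2.resize(im,(800,600),interpolation=cv2.INTER_CUBIC))
for c in(a,b): print(c['fovy'],c['cx'],c['cy'],c['camera_from_world'].round(3).tolist())
print(telemetry.get_obs())
E
```

```text
42.73824443340468 260.6325519990907 193.7278777667156 [[-0.028, -1.0, 0.01, -0.024], [-0.993, 0.026, -0.111, 0.578], [0.111, -0.013, -0.994, 1.573], [0.0, 0.0, 0.0, 1.0]]
43.18035940905895 265.07910154541497 183.07856834722048 [[-0.997, -0.079, -0.001, 0.565], [-0.037, 0.486, -0.873, 0.105], [0.069, -0.871, -0.487, 1.54], [0.0, 0.0, 0.0, 1.0]]
{'clock': 0.1, 'joint_pos': array([-1.10501942e+00,  2.41337358e-01,  3.85494073e-03,  1.33519383e+00,
        1.99343054e-05,  1.57079164e+00]), 'joint_vel': array([ 0.00094579, -0.00260908,  0.00116433, -0.00155773,  0.00075469,
        0.00147306]), 'tau': array([ 5.38615750e-04, -3.73138404e+01,  2.53010184e+01,  1.08302161e-02,
       -7.91237267e-05,  1.21291512e-05]), 'eef_pos': array([ 0.22432415, -0.44625746,  0.24750055]), 'tool_rot': array([ 8.51210892e-01, -5.24822955e-01, -7.94870197e-04, -5.01800043e-04]), 'ft_force': array([-0.2809897 , -0.52931899, -0.20037872]), 'ft_torque': array([ 0.01734317,  0.03823493, -0.03463965]), 'grip_width': 0.08542000812721899}
```

View pics/t0b.png

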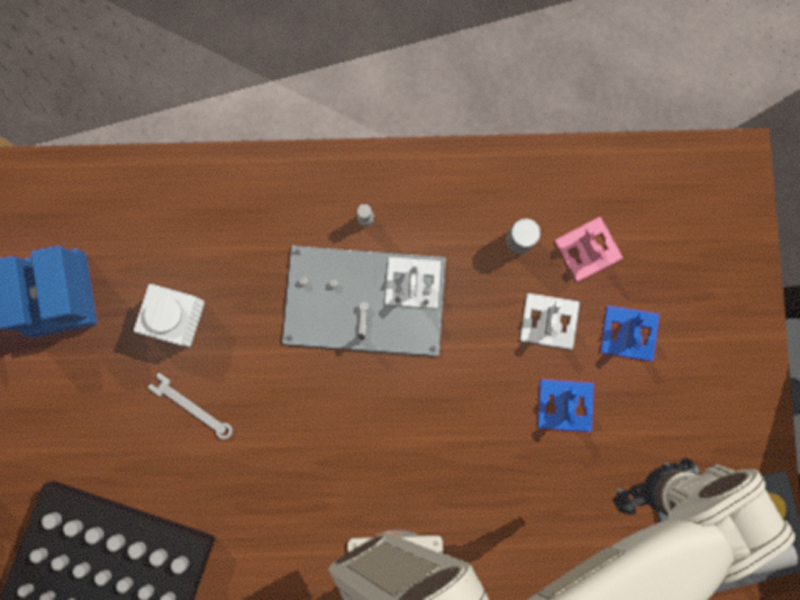

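View pics/s0b.png

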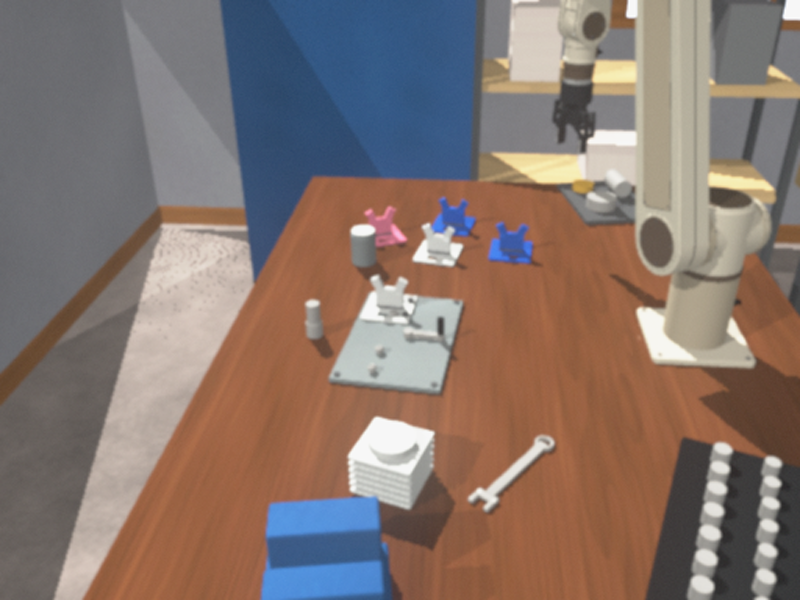

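The top view shows the base at about (365,300) in the 800-wide picture. The fitted rest is on the right (−y) and the free screws are at (303,283) and (333,285), so +y is free. The loose silver rest is at (550,321), and the keeper points towards the robot. I'll zoom in to see orientations and measure.

```bash
python3 - <<'E'
import cv2,numpy as np
im=cv2.imread('pics/t0.png')
a=im[150:235,178:290]; b=im[180:230,325:380]
A=cv2.resize(a,None,fx=4.5,fy=4.5,interpolation=cv2.INTER_CUBIC)
B=cv2.resize(b,None,fx=5,fy=5,interpolation=cv2.INTER_CUBIC)
o=np.zeros((600,800,3),np.uint8); o[:A.shape[0],:A.shape[1]]=A; o[:B.shape[0],515:515+B.shape[1]]=B
cv2.imwrite('pics/c1.png',o[:400])
E
```

```text
(no output)
```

View pics/c1.png

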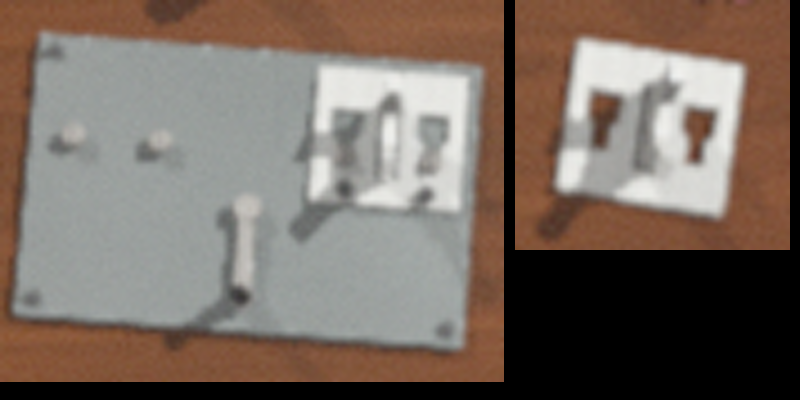

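```bash
cat > m.py <<'E'
from h import *
c=load('pics/t0.png')
A=lambda X,Y:((X+.5)/4.5-.5+178,(Y+.5)/4.5-.5+150)
B=lambda X,Y:((X-515+.5)/5-.5+325,(Y+.5)/5-.5+180)
P=np.array([atz(c,*A(*p),.010) for p in[(40,32),(483,66),(463,350),(12,317)]])
def fit(M,P):  # 2D rigid
    M=np.array(M);P=P[:,:2];m=M.mean(0);p=P.mean(0);H=(M-m).T@(P-p)
    a=np.arctan2(H[0,1]-H[1,0],H[0,0]+H[1,1]);R=np.array([[np.cos(a),-np.sin(a)],[np.sin(a),np.cos(a)]])
    t=p-R@m;print('yaw',np.degrees(a),'t',t,'res mm',((M@R.T+t-P)*1e3).round(1).tolist());return R,t
R,t=fit([(.105,.165),(.105,-.165),(-.105,-.165),(-.105,.165)],P)
for n,p,z in(('s1',(73,132),.024),('s2',(160,140),.024),('knob',(240,296),.06),('piv',(247,205),.022)):
    w=atz(c,*A(*p),z)[:2]; print(n,w,'in base',((w-t)@R*1e3).round(1))
Q=np.array([atz(c,*B(*p),.006) for p in[(577,38),(746,63),(722,217),(555,190)]])
Rr,tr=fit([(.05,.055),(.05,-.055),(-.05,-.055),(-.05,.055)],Q)
Q=np.array([atz(c,*A(*p),.016) for p in[(317,65),(472,72),(462,212),(308,200)]])
fit([(.05,.055),(.05,-.055),(-.05,-.055),(-.05,.055)],Q)
print('seat',R@[.045,.1]+t,'entry',R@[.021,.1]+t, 'fitted expect',R@[.045,-.1]+t)
E
python3 m.py
```

```text
yaw -5.888064193083236 t [0.58803655 0.05103674] res mm [[-1.0, 0.4], [-0.7, 0.2], [0.5, 0.1], [1.2, -0.8]]
s1 [0.6327298  0.17874138] in base [ 31.4 131.6]
s2 [0.62514699 0.11522002] in base [30.3 67.7]
knob [0.5067291  0.05736033] in base [-81.5  -2.1]
piv [0.57580774 0.05268159] in base [-12.3   0.4]
yaw -10.784828392217602 t [ 0.53437408 -0.34140955] res mm [[-1.3, -1.3], [-2.1, 2.8], [1.8, 0.2], [1.5, -1.7]]
yaw -5.276241623120883 t [ 0.62405939 -0.05323486] res mm [[-0.3, -2.1], [-2.2, 2.8], [2.1, 1.3], [0.4, -2.0]]
seat [0.64305768 0.14589282] entry [0.61918429 0.14835487] fitted expect [ 0.62254061 -0.05305202]
```

The loose rest lies the same way round as the fitted one, with its wide entry holes towards +x. Residuals are at most about 3 mm, and the fitted rest lands where expected. I'll plan the move to above the rest.

```bash
cat > plan.py <<'E'
import sys; from h import *
from scipy.spatial.transform import Rotation as Ro
# plan.py x y z(mm) ang(deg of tool x in world) n [turn dir via ang unwrapped: relative shortest unless 'l'(world+) / 'r']
x,y,z,a,n=[float(s) for s in sys.argv[1:6]]; n=int(n)
o=telemetry.get_obs(); M=Ro.from_quat(o['tool_rot']).as_matrix()
a0=np.degrees(np.arctan2(M[1,0],M[0,0])); d=(a-a0+180)%360-180
if len(sys.argv)>6: d=(a-a0)%360 if sys.argv[6]=='l' else -((a0-a)%360)
print('t',round(o['clock'],2),'pos',(o['eef_pos']*1e3).round(1),'ang',a0.round(2),'tilt',M[:,2].round(4),'F',o['ft_force'].round(1),'w',round(o['grip_width']*1e3,1),'q',o['joint_pos'].round(2),'dturn',round(d,1))
D=(np.array([x,y,z])-o['eef_pos']*1e3)/n; print('world d',(D*n).round(1))
for i in range(n):
    L=M.T@D; print([*L.round(1).tolist(),round(-d/n,2)],end=','); M=M@Ro.from_euler('z',-d/n,degrees=True).as_matrix()
print()
E
python3 plan.py 534 -341 200 79.2 20 l
```

```text
t 0.1 pos [ 224.3 -446.3  247.5] ang -63.31 tilt [-8.0e-04  1.7e-03 -1.0e+00] F [-0.3 -0.5 -0.2] w 85.4 q [-1.11  0.24  0.    1.34  0.    1.57] dturn 142.5
world d [309.7 105.3 -47.5]
[2.3, -16.2, 2.4, np.float64(-7.13)],[4.2, -15.8, 2.4, np.float64(-7.13)],[6.2, -15.1, 2.4, np.float64(-7.13)],[8.0, -14.3, 2.4, np.float64(-7.13)],[9.7, -13.2, 2.4, np.float64(-7.13)],[11.3, -11.9, 2.4, np.float64(-7.13)],[12.7, -10.4, 2.4, np.float64(-7.13)],[13.8, -8.7, 2.4, np.float64(-7.13)],[14.8, -6.9, 2.4, np.float64(-7.13)],[15.6, -5.0, 2.4, np.float64(-7.13)],[16.1, -3.1, 2.4, np.float64(-7.13)],[16.3, -1.1, 2.4, np.float64(-7.13)],[16.3, 1.0, 2.4, np.float64(-7.13)],[16.1, 3.0, 2.4, np.float64(-7.13)],[15.6, 5.0, 2.4, np.float64(-7.13)],[14.8, 6.9, 2.4, np.float64(-7.13)],[13.9, 8.7, 2.4, np.float64(-7.13)],[12.7, 10.3, 2.4, np.float64(-7.13)],[11.3, 11.8, 2.4, np.float64(-7.13)],[9.8, 13.1, 2.4, np.float64(-7.13)],
```

apply_moves:
  moves:
    - [[2, -16, 2, -8], [4, -16, 2, -8], [6, -15, 2, -8], [8, -14, 2, -8], [11, -13, 2, -8], [13, -11, 2, -8], [14, -9, 2, -8], [15, -7, 2, -8], [16, -5, 2, -8], [17, -2, 2, -8]]
  hand: 1

```text
clock: 1.1
eef_pos: [0.382, -0.3858, 0.2212]
tool_rot: [0.985, 0.171, -0.003, -0.006]
ft_force: [0.6, -1.0, 0.4]
grip_width: 0.0856
```

```bash
python3 plan.py 534 -341 190 79.2 10 l|sed 's/np.float64//g'
```

```text
t 1.1 pos [ 382.  -385.8  221.2] ang 19.67 tilt [-0.0087  0.0107 -0.9999] F [ 0.6 -1.   0.4] w 85.6 q [-0.79  0.35  0.08  1.32  0.    0.44] dturn 59.5
world d [152.   44.8 -31.2]
[15.8, 0.9, 3.0, (-5.95)],[15.7, 2.6, 3.0, (-5.95)],[15.3, 4.2, 3.0, (-5.95)],[14.8, 5.7, 3.0, (-5.95)],[14.1, 7.3, 3.0, (-5.95)],[13.3, 8.7, 3.0, (-5.95)],[12.3, 10.0, 3.0, (-5.95)],[11.2, 11.2, 3.0, (-5.95)],[10.0, 12.3, 3.0, (-5.95)],[8.6, 13.3, 3.0, (-5.95)],
```

apply_moves:
  moves:
    - [[17, 1, 3, -6.5], [17, 3, 3, -6.5], [16, 5, 3, -6.5], [15, 7, 3, -6.5], [14, 8, 3, -6.5], [13, 10, 3, -6.5], [12, 11, 3, -6.5], [10, 12, 3, -6.5], [9, 13, 3, -6.5], [0, 0, 0, 0]]

```text
clock: 2.1
eef_pos: [0.5277, -0.3374, 0.1841]
tool_rot: [0.761, 0.649, -0.001, -0.014]
ft_force: [0.8, 0.4, 0.0]
grip_width: 0.0853
```

```bash
python3 plan.py 534 -341 130 79.2 5|sed 's/np.float64//g'; python3 - <<'E'
from h import *
c=shot('wrist','pics/w1.png'); im=cv2.imread('pics/w1.png'); cv2.imwrite('pics/w1b.png',cv2.resize(im,(800,600),interpolation=cv2.INTER_CUBIC))
print(c['fovy'],c['cx'],c['cy'],proj(c,[.534,-.341,.006],True)*1.5625,c['camera_from_world'].round(3).tolist())
E
```

```text
t 2.1 pos [ 527.7 -337.4  184.1] ang 80.86 tilt [-0.0201  0.0194 -0.9996] F [0.8 0.4 0. ] w 85.3 q [-0.57  0.55  0.29  1.34  0.01 -0.41] dturn -1.7
world d [  6.3  -3.6 -54.1]
[-0.7, 1.6, 10.8, (0.33)],[-0.7, 1.6, 10.8, (0.33)],[-0.7, 1.6, 10.8, (0.33)],[-0.7, 1.6, 10.8, (0.33)],[-0.7, 1.6, 10.8, (0.33)],
65.70646984690485 255.77514593718533 194.2389032537329 [392.17688163 291.63800685] [[0.158, 0.987, 0.016, 0.247], [0.946, -0.156, 0.284, -0.568], [0.283, -0.03, -0.959, 0.161], [0.0, 0.0, 0.0, 1.0]]
```

View pics/w1b.png

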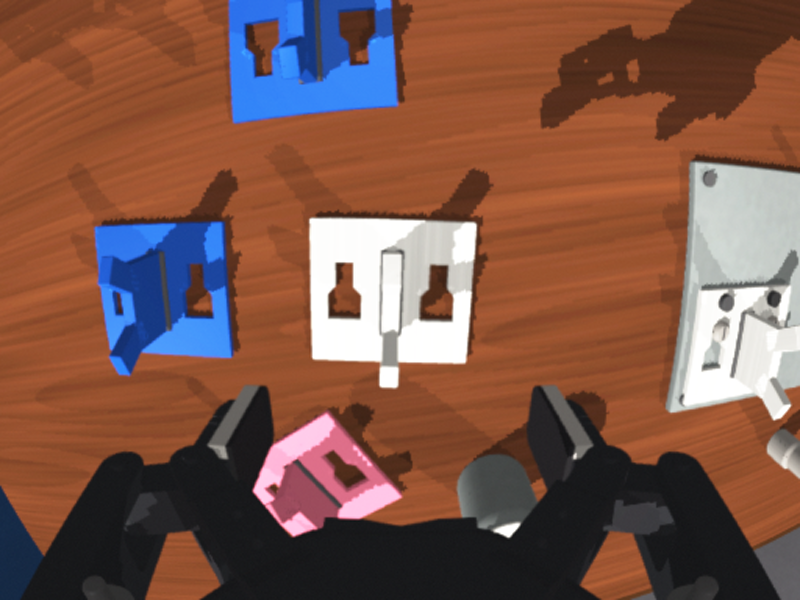

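The wrist view shows the silver rest centred at about (390,290). Its plate corners are (310,217), (477,222), (466,363) and (312,359), and the web runs along image vertical. I'll refine the pose from these.

```bash
cat >> h.py <<'E'
def fit(M,P,v=1):
    M=np.array(M);P=np.array(P)[:,:2];m=M.mean(0);p=P.mean(0);H=(M-m).T@(P-p)
    a=np.arctan2(H[0,1]-H[1,0],H[0,0]+H[1,1]);R=np.array([[np.cos(a),-np.sin(a)],[np.sin(a),np.cos(a)]])
    t=p-R@m;print('yaw',np.degrees(a).round(2),'t',(t*1e3).round(1),'res',((M@R.T+t-P)*1e3).round(1).tolist());return R,t
E
python3 - <<'E'
from h import *
c=load('pics/w1.png'); s=1.5625
g=lambda u,v,z:atz(c,(u+.5)/s-.5,(v+.5)/s-.5,z,True)
fit([(-.05,-.055),(-.05,.055),(.05,.055),(.05,-.055)],[g(*p,.006) for p in[(310,217),(477,222),(466,363),(312,359)]])
for p in[(392,252),(391,334)]: print('web top?',g(*p,.052))
print('horn tips', g(389,377,.078))
E
python3 plan.py 534 -341 130 79.2 5|head -2
```

```text
yaw -11.07 t [ 534.6 -342. ] res [[0.9, 0.4], [0.8, -0.8], [-0.9, -0.5], [-0.8, 0.9]]
web top? [ 0.49862924 -0.33548947  0.052     ]
web top? [ 0.54727068 -0.3441024   0.052     ]
horn tips [ 0.56283576 -0.34777824  0.078     ]
t 2.15 pos [ 526.7 -337.7  184.2] ang 80.71 tilt [-0.0209  0.0193 -0.9996] F [ 0.2 -0.4 -0.3] w 85.3 q [-0.57  0.54  0.29  1.34  0.   -0.41] dturn -1.5
world d [  7.3  -3.3 -54.2]
```

```bash
python3 plan.py 534.6 -342 44 79 9|sed 's/np.float64//g'
```

```text
t 2.15 pos [ 526.7 -337.7  184.2] ang 80.71 tilt [-0.0209  0.0193 -0.9996] F [ 0.2 -0.4 -0.3] w 85.3 q [-0.57  0.54  0.29  1.34  0.   -0.41] dturn -1.7
world d [   7.9   -4.3 -140.2]
[-0.6, 1.3, 15.5, (0.19)],[-0.6, 1.3, 15.5, (0.19)],[-0.6, 1.3, 15.5, (0.19)],[-0.6, 1.3, 15.5, (0.19)],[-0.6, 1.3, 15.5, (0.19)],[-0.6, 1.3, 15.5, (0.19)],[-0.5, 1.3, 15.5, (0.19)],[-0.5, 1.3, 15.5, (0.19)],[-0.5, 1.3, 15.5, (0.19)],
```

apply_moves:
  moves:
    - [[-1, 2, 15, 0.3], [-1, 2, 15, 0.3], [-1, 1, 15, 0.3], [-1, 1, 15, 0.2], [-1, 1, 15, 0.2], [-0.5, 1, 15, 0.2], [-0.5, 1, 15, 0], [0, 1, 15, 0], [0, 1, 13, 0], [0, 0, 0, 0]]

```text
clock: 3.15
eef_pos: [0.524, -0.348, 0.0479]
tool_rot: [0.781, 0.624, -0.004, -0.015]
ft_force: [-0.9, 0.7, 0.3]
grip_width: 0.0853
```

```bash
python3 plan.py 534.6 -342 44 79 2|sed 's/np.float64//g'
```

```text
t 3.15 pos [ 524.  -348.    47.9] ang 77.26 tilt [-0.0259  0.0182 -0.9995] F [-0.9  0.7  0.3] w 85.3 q [-0.59  0.66  0.12  1.06  0.   -0.36] dturn 1.7
world d [10.6  6.  -3.9]
[4.1, 4.6, 1.9, (-0.87)],[4.0, 4.6, 1.9, (-0.87)],
```

apply_moves:
  moves:
    - [[1, 2, 1, -0.5], [1, 2, 1, -0.5], [1, 2, 1, -0.5], [1, 2, 1, -0.3], [1, 2, 0.5, 0], [0, 0, 0, 0], [0, 0, 0, 0], [0, 0, 0, 0], [0, 0, 0, 0], [0, 0, 0, 0]]

```text
clock: 4.15
eef_pos: [0.5371, -0.3462, 0.0465]
tool_rot: [0.771, 0.637, -0.003, -0.013]
ft_force: [-0.6, -0.0, 0.5]
grip_width: 0.0854
```

```bash
python3 plan.py 534.6 -342 44 79 2|sed 's/np.float64//g'
```

```text
t 4.15 pos [ 537.1 -346.2   46.5] ang 79.11 tilt [-0.0214  0.015  -0.9997] F [-0.6 -0.   0.5] w 85.4 q [-0.57  0.67  0.14  1.06  0.   -0.38] dturn -0.1
world d [-2.5  4.2 -2.5]
[1.8, -1.6, 1.3, (0.05)],[1.8, -1.6, 1.3, (0.05)],
```

apply_moves:
  moves:
    - [[2, -1, 1, 0], [2, -1, 1, 0], [0, 0, 0, 0], [0, 0, 0, 0], [0, 0, 0, 0], [0, 0, 0, 0], [0, 0, 0, 0], [0, 0, 0, 0], [0, 0, 0, 0], [0, 0, 0, 0]]
  hand: -1

```text
clock: 5.15
eef_pos: [0.5354, -0.3415, 0.0445]
tool_rot: [0.771, 0.637, -0.004, -0.013]
ft_force: [-0.6, 0.3, 0.7]
grip_width: 0.009
```

```bash
python3 plan.py 534.6 -342 150 79 9|sed 's/np.float64//g'
```

```text
t 5.15 pos [ 535.4 -341.5   44.5] ang 79.09 tilt [-0.022   0.0144 -0.9997] F [-0.6  0.3  0.7] w 9.0 q [-0.57  0.67  0.13  1.05  0.   -0.38] dturn -0.1
world d [ -0.8  -0.5 105.5]
[0.0, -0.4, -11.7, (0.01)],[0.0, -0.4, -11.7, (0.01)],[0.0, -0.4, -11.7, (0.01)],[0.0, -0.4, -11.7, (0.01)],[0.0, -0.4, -11.7, (0.01)],[0.0, -0.4, -11.7, (0.01)],[0.0, -0.4, -11.7, (0.01)],[0.0, -0.4, -11.7, (0.01)],[0.0, -0.4, -11.7, (0.01)],
```

Gripped, with an opening of 9 mm. Now I lift.

apply_moves:
  moves:
    - [[0, 0, -6, 0], [0, -0.5, -12, 0], [0, -0.5, -16, 0], [0, -0.5, -16, 0], [0, -0.5, -16, 0], [0, -0.5, -16, 0], [0, -0.5, -16, 0], [0, -0.5, -16, 0], [0, 0, -14, 0], [5, 0, -6, 0]]

```text
clock: 6.15
eef_pos: [0.5298, -0.3344, 0.1777]
tool_rot: [0.771, 0.636, -0.006, -0.024]
ft_force: [0.7, -0.4, -6.6]
grip_width: 0.0089
```

```bash
python3 plan.py 615 148 175 84.1 20|sed 's/np.float64//g'
```

```text
t 6.15 pos [ 529.8 -334.4  177.7] ang 79.02 tilt [-0.0405  0.0291 -0.9988] F [ 0.7 -0.4 -6.6] w 8.9 q [-0.56  0.57  0.31  1.36  0.   -0.37] dturn 5.1
world d [ 85.2 482.4  -2.7]
[24.5, -0.4, 0.7, (-0.25)],[24.5, -0.3, 0.7, (-0.25)],[24.5, -0.2, 0.7, (-0.25)],[24.5, -0.1, 0.7, (-0.25)],[24.5, 0.1, 0.7, (-0.25)],[24.5, 0.2, 0.7, (-0.25)],[24.5, 0.3, 0.7, (-0.25)],[24.5, 0.4, 0.7, (-0.25)],[24.5, 0.5, 0.7, (-0.25)],[24.5, 0.6, 0.7, (-0.25)],[24.5, 0.7, 0.7, (-0.25)],[24.5, 0.8, 0.7, (-0.25)],[24.5, 0.9, 0.7, (-0.25)],[24.5, 1.0, 0.7, (-0.25)],[24.5, 1.1, 0.7, (-0.25)],[24.5, 1.2, 0.7, (-0.25)],[24.4, 1.4, 0.7, (-0.25)],[24.4, 1.5, 0.7, (-0.25)],[24.4, 1.6, 0.7, (-0.25)],[24.4, 1.7, 0.7, (-0.25)],
```

apply_moves:
  moves:
    - [[12, 0, 0, 0], [20, 0, 0, 0], [26, 0, 0, 0], [28, 0, 0, -0.3], [28, 0, 0, -0.3], [28, 0, 0, -0.3], [28, 0, 0, -0.3], [28, 0, 0, -0.3], [28, 0, 0, -0.3], [28, 0, 0, -0.3]]

```text
clock: 7.15
eef_pos: [0.5698, -0.0676, 0.1755]
tool_rot: [0.759, 0.65, -0.009, -0.033]
ft_force: [0.7, -0.3, -6.2]
grip_width: 0.0087
```

```bash
python3 plan.py 615 148 175 84.1 10|sed 's/np.float64//g'
```

```text
t 7.15 pos [569.8 -67.6 175.5] ang 81.07 tilt [-0.0563  0.038  -0.9977] F [ 0.7 -0.3 -6.2] w 8.7 q [-0.13  0.47  0.15  1.31  0.03  0.02] dturn 3.0
world d [ 45.2 215.6  -0.5]
[22.0, 1.2, 0.6, (-0.3)],[22.0, 1.3, 0.6, (-0.3)],[22.0, 1.4, 0.6, (-0.3)],[22.0, 1.5, 0.6, (-0.3)],[22.0, 1.6, 0.6, (-0.3)],[22.0, 1.7, 0.6, (-0.3)],[21.9, 1.9, 0.6, (-0.3)],[21.9, 2.0, 0.6, (-0.3)],[21.9, 2.1, 0.6, (-0.3)],[21.9, 2.2, 0.6, (-0.3)],
```

apply_moves:
  moves:
    - [[24, 2, 0, -0.3], [24, 2, 0, -0.3], [24, 2, 0, -0.3], [24, 2, 0, -0.3], [24, 3, 0, -0.3], [22, 3, 0, -0.3], [20, 3, 0, -0.3], [18, 2, 0, -0.3], [14, 2, 0, -0.3], [8, 1, 0, 0]]

```text
clock: 8.15
eef_pos: [0.6068, 0.1518, 0.1693]
tool_rot: [0.738, 0.673, -0.017, -0.042]
ft_force: [-0.5, 0.8, -6.0]
grip_width: 0.0088
```

```bash
cat > rest.py <<'E'
from h import *
from scipy.spatial.transform import Rotation as Ro
Mg=Ro.from_quat([0.771,0.637,-0.004,-0.013]).as_matrix(); pg=np.array([535.4,-341.5,44.5])
Rr=Ro.from_euler('z',-10.9,degrees=True).as_matrix(); pr=np.array([534.6,-342,0])
def rest(o=None):
    o=o or telemetry.get_obs(); M=Ro.from_quat(o['tool_rot']).as_matrix()
    p=o['eef_pos']*1e3+M@Mg.T@(pr-pg); R=M@Mg.T@Rr; return p,R
p,R=rest(); print('rest',p.round(1),'yaw',np.degrees(np.arctan2(R[1,0],R[0,0])).round(2),'up',R[:,2].round(3))
E
python3 plan.py 619 148 175 84.1 5|sed 's/np.float64//g'; python3 rest.py
```

```text
t 8.15 pos [606.8 151.8 169.3] ang 84.62 tilt [-0.0808  0.0393 -0.996 ] F [-0.5  0.8 -6. ] w 8.8 q [0.22 0.59 0.32 1.37 0.06 0.31] dturn -0.5
world d [12.2 -3.8  5.7]
[-0.5, 2.4, -1.4, (0.1)],[-0.5, 2.4, -1.4, (0.1)],[-0.5, 2.4, -1.4, (0.1)],[-0.5, 2.4, -1.4, (0.1)],[-0.5, 2.4, -1.4, (0.1)],
rest [603.6 152.4 125. ] yaw -5.3 up [ 0.057 -0.027  0.998]
```

apply_moves:
  moves:
    - [[-1, 3, 0, 0], [-1, 3, 0, 0], [-1, 3, 0, 0.3], [0, 3, 0, 0.3], [0, 3, 0, 0], [0, 0, 0, 0], [0, 0, 0, 0], [0, 0, 0, 0], [0, 0, 0, 0], [0, 0, 0, 0]]

```text
clock: 9.15
eef_pos: [0.622, 0.1439, 0.1669]
tool_rot: [0.743, 0.667, -0.018, -0.042]
ft_force: [0.2, -0.1, -7.0]
grip_width: 0.0094
```

```bash
python3 plan.py 619 148 175 84.1 5|head -2; python3 rest.py; python3 - <<'E'
from h import *
c=shot('wrist','pics/w2.png'); im=cv2.imread('pics/w2.png'); cv2.imwrite('pics/w2b.png',cv2.resize(im,(800,600),interpolation=cv2.INTER_CUBIC))
E
```

```text
t 9.15 pos [622.  143.9 166.9] ang 83.74 tilt [-0.0831  0.0374 -0.9958] F [ 0.2 -0.1 -7. ] w 9.4 q [0.2  0.62 0.37 1.39 0.05 0.31] dturn 0.4
world d [-3.   4.1  8.1]
rest [618.6 144.4 122.5] yaw -6.18 up [ 0.059 -0.024  0.998]
```

View pics/w2b.png

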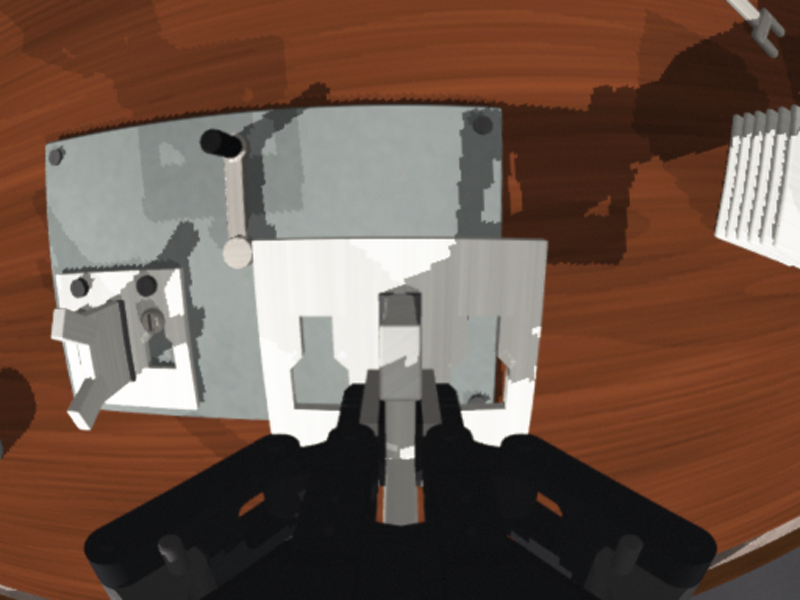

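The wrist view shows the rest held squarely, with its −x plate edge corners at (253,240) and (547,240). The base's −x corners are at about (47,145) and (502,106), the pivot is at (237,252), and one screw head shows through the right keyhole. I'll check the models against these.

```bash
python3 - <<'E'
from h import *
from rest import rest
c=load('pics/w2.png'); s=1.5625
g=lambda u,v,z:atz(c,(u+.5)/s-.5,(v+.5)/s-.5,z,True)
a=np.radians(-5.89);R=np.array([[np.cos(a),-np.sin(a)],[np.sin(a),np.cos(a)]]);t=np.array([.588,.0510])
for n,m,z in(('c--',(-.105,-.165),.01),('c-+',(-.105,.165),.01),('piv',(-.015,0),.022),('c+-',(.105,-.165),.01),('kn',(-.08,0),.06),('scr+',(.029,.132),.024),('scr-',(.029,.068),.024)):
    print(n,(proj(c,[*(R@m+t),z],True)*s).round(0))
for (u,v),m,z in(((47,145),(-.105,-.165),.01),((502,106),(-.105,.165),.01),((237,252),(-.015,0),.022)):
    w=g(u,v,z)[:2]; print('err mm',((w-(R@m+t))*1e3).round(1))
p,Rr=rest(); p=p/1e3
for m in((-.05,-.055,.006),(-.05,.055,.006),(-.021,-.032,.006),(-.021,.032,.006),(0,0,.052),(.04,-.055,.006),(.04,.055,.006)): print(m,(proj(c,p+Rr@m,True)*s).round(0))
E
```

```text
rest [618.7 144.5 122.6] yaw -6.18 up [ 0.059 -0.024  0.998]
c-- [ 44. 141.]
c-+ [502. 104.]
piv [238. 249.]
c+- [ 75. 405.]
kn [213. 137.]
scr+ [452. 317.]
scr- [348. 318.]
err mm [3.9 2.1]
err mm [ 1. -0.]
err mm [ 1.3 -1.1]
(-0.05, -0.055, 0.006) [251. 241.]
(-0.05, 0.055, 0.006) [545. 240.]
(-0.021, -0.032, 0.006) [314. 315.]
(-0.021, 0.032, 0.006) [482. 315.]
(0, 0, 0.052) [399. 428.]
(0.04, -0.055, 0.006) [272. 447.]
(0.04, 0.055, 0.006) [523. 446.]
```

```bash
python3 plan.py 623.5 148 95 84.1 9|sed 's/np.float64//g'
```

```text
t 9.2 pos [622.  144.  166.9] ang 83.74 tilt [-0.083   0.0375 -0.9958] F [ 0.5 -0.5 -7.1] w 8.8 q [0.2  0.62 0.37 1.39 0.05 0.31] dturn 0.4
world d [  1.5   4.  -71.9]
[0.2, 0.8, 8.0, (-0.04)],[0.2, 0.8, 8.0, (-0.04)],[0.2, 0.8, 8.0, (-0.04)],[0.2, 0.8, 8.0, (-0.04)],[0.2, 0.8, 8.0, (-0.04)],[0.2, 0.8, 8.0, (-0.04)],[0.2, 0.8, 8.0, (-0.04)],[0.2, 0.8, 8.0, (-0.04)],[0.2, 0.8, 8.0, (-0.04)],
```

apply_moves:
  moves:
    - [[0.5, 1, 9, 0], [0.5, 1, 9, 0], [0.5, 1, 9, 0], [0.5, 1, 9, 0], [0.5, 1, 9, 0], [0, 1, 9, 0], [0, 1, 9, 0], [0, 1, 9, 0], [0, 0, 0, 0], [0, 0, 0, 0]]

```text
clock: 10.2
eef_pos: [0.623, 0.1489, 0.0858]
tool_rot: [0.743, 0.667, -0.02, -0.043]
ft_force: [0.8, 0.1, -6.2]
grip_width: 0.0089
```

```bash
python3 plan.py 623.5 148 85 84.1 5|sed 's/np.float64//g'; python3 rest.py
```

```text
t 10.2 pos [623.  148.9  85.8] ang 83.78 tilt [-0.0869  0.0366 -0.9955] F [ 0.8  0.1 -6.2] w 8.9 q [0.21 0.68 0.26 1.23 0.05 0.32] dturn 0.3
world d [ 0.5 -0.9 -0.8]
[-0.2, 0.1, 0.1, (-0.06)],[-0.2, 0.1, 0.1, (-0.06)],[-0.2, 0.1, 0.1, (-0.06)],[-0.2, 0.1, 0.1, (-0.06)],[-0.2, 0.1, 0.1, (-0.06)],
rest [619.4 149.4  41.4] yaw -6.14 up [ 0.063 -0.024  0.998]
```

```bash
python3 plan.py 623.8 148.3 58 84.1 7|sed 's/np.float64//g'
```

```text
t 10.2 pos [623.  148.9  85.8] ang 83.78 tilt [-0.0869  0.0366 -0.9955] F [ 0.8  0.1 -6.2] w 8.9 q [0.21 0.68 0.26 1.23 0.05 0.32] dturn 0.3
world d [  0.8  -0.6 -27.8]
[-0.2, 0.5, 3.9, (-0.05)],[-0.2, 0.5, 3.9, (-0.05)],[-0.2, 0.5, 3.9, (-0.05)],[-0.2, 0.5, 3.9, (-0.05)],[-0.2, 0.5, 3.9, (-0.05)],[-0.2, 0.5, 3.9, (-0.05)],[-0.2, 0.5, 3.9, (-0.05)],
```

apply_moves:
  moves:
    - [[-0.2, 0.5, 4, 0], [-0.2, 0.5, 4, 0], [-0.2, 0.5, 4, 0], [-0.2, 0.5, 4, 0], [-0.2, 0.5, 3, 0], [-0.2, 0.5, 3, 0], [-0.2, 0.5, 2, 0], [0, 0, 0, 0], [0, 0, 0, 0], [0, 0, 0, 0]]

```text
clock: 11.2
eef_pos: [0.6257, 0.1481, 0.0612]
tool_rot: [0.743, 0.667, -0.019, -0.042]
ft_force: [0.3, -0.2, -6.4]
grip_width: 0.0089
```

```bash
python3 plan.py 623.8 148.3 56 84.1 2|sed 's/np.float64//g'; python3 rest.py; python3 - <<'E'
from h import *
shot('side','pics/s1.png'); c=shot('wrist','pics/w3.png')
s=cv2.imread('pics/s1.png')[160:260,205:305]; w=cv2.imread('pics/w3.png')
s=cv2.resize(s,(400,400),interpolation=cv2.INTER_CUBIC);w=cv2.resize(w[90:340,120:370],(400,400),interpolation=cv2.INTER_CUBIC)
cv2.imwrite('pics/c3.png',np.hstack([s,w]))
E
```

```text
t 11.2 pos [625.7 148.1  61.2] ang 83.77 tilt [-0.0835  0.0373 -0.9958] F [ 0.3 -0.2 -6.4] w 8.9 q [0.21 0.7  0.23 1.18 0.05 0.31] dturn 0.3
world d [-1.9  0.2 -5.2]
[-0.0, -0.7, 2.7, (-0.16)],[-0.0, -0.7, 2.7, (-0.16)],
rest [622.2 148.6  16.8] yaw -6.15 up [ 0.06  -0.024  0.998]
```

View pics/c3.png

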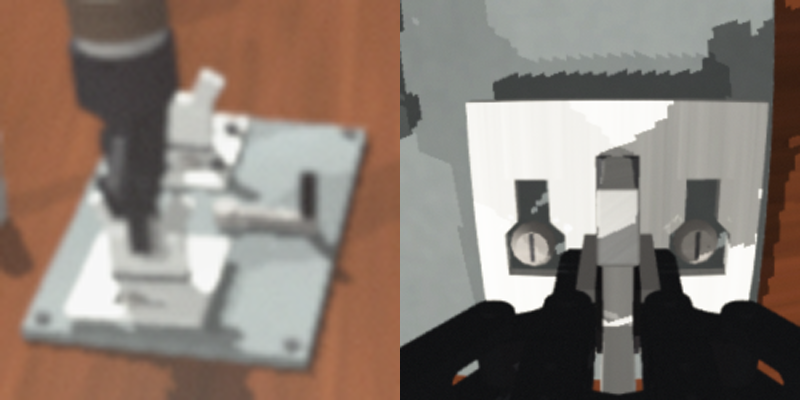

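The crop shows both screw heads inside the entry holes, at (530,243) and (698,242). They are centred sideways but about 3 mm towards −x of the hole centres, which agrees with the predicted rest x of 622. I'll shift −2.5 mm in x and lower.

apply_moves:
  moves:
    - [[0, -1.5, 0, 0], [0, -1, 0, 0], [0, 0, 1, 0], [0, 0.1, 2, 0], [0, 0.1, 2, 0], [0, 0, 1, 0], [0, 0, 1, 0], [0, 0, 0, 0], [0, 0, 0, 0], [0, 0, 0, 0]]

```text
clock: 12.3
eef_pos: [0.6233, 0.1489, 0.058]
tool_rot: [0.743, 0.667, -0.017, -0.041]
ft_force: [-1.7, 0.7, -1.0]
grip_width: 0.0089
```

```bash
python3 plan.py 623.2 148 54 84.1 2|sed 's/np.float64//g'; python3 rest.py
```

```text
t 12.3 pos [623.3 148.9  58. ] ang 83.76 tilt [-0.0798  0.0377 -0.9961] F [-1.7  0.7 -1. ] w 8.9 q [0.21 0.7  0.22 1.16 0.05 0.32] dturn 0.3
world d [-0.1 -0.9 -4. ]
[-0.5, 0.2, 2.0, (-0.17)],[-0.5, 0.2, 2.0, (-0.17)],
rest [620.  149.5  13.6] yaw -6.16 up [ 0.056 -0.025  0.998]
```

apply_moves:
  moves:
    - [[0, 0, 2, 0], [0, 0, 2, 0], [0, 0, 2, 0], [0, 0, 2, 0], [0, 0, 2, 0], [0, 0, 2, 0], [0, 0, 0, 0], [0, 0, 0, 0], [0, 0, 0, 0], [0, 0, 0, 0]]

```text
clock: 13.3
eef_pos: [0.6232, 0.1494, 0.0574]
tool_rot: [0.744, 0.667, -0.015, -0.038]
ft_force: [-3.6, -0.7, 1.3]
grip_width: 0.0086
```

```bash
python3 plan.py 623.2 148 54 84.1 2|sed 's/np.float64//g'; python3 rest.py
```

```text
t 13.3 pos [623.2 149.4  57.4] ang 83.67 tilt [-0.0722  0.0363 -0.9967] F [-3.6 -0.7  1.3] w 8.6 q [0.21 0.69 0.21 1.15 0.05 0.32] dturn 0.4
world d [-0.  -1.4 -3.4]
[-0.7, 0.2, 1.7, (-0.22)],[-0.7, 0.2, 1.7, (-0.22)],
rest [620.3 149.9  13. ] yaw -6.27 up [ 0.048 -0.023  0.999]
```

apply_moves:
  moves:
    - [[0, 0, 5, 0], [0, 0, 7, 0], [0, 0, 8, 0], [0, 0, 8, 0], [0, 0, 8, 0], [0, 0, 8, 0], [0, 0, 8, 0], [0, 0, 8, 0], [0, 0, 0, 0], [0, 0, 0, 0]]

```text
clock: 14.3
eef_pos: [0.6228, 0.1506, 0.0572]
tool_rot: [0.746, 0.666, -0.002, -0.027]
ft_force: [0.5, -0.0, -5.7]
grip_width: 0.0088
```

```bash
python3 plan.py 623.2 148 54 84.1 2|sed 's/np.float64//g'; python3 rest.py
```

```text
t 14.3 pos [622.8 150.6  57.2] ang 83.48 tilt [-0.0395  0.0384 -0.9985] F [ 0.5 -0.  -5.7] w 8.8 q [0.22 0.67 0.16 1.09 0.05 0.33] dturn 0.6
world d [ 0.4 -2.6 -3.2]
[-1.3, 0.4, 1.5, (-0.31)],[-1.3, 0.4, 1.5, (-0.31)],
rest [621.4 151.1  12.7] yaw -6.51 up [ 0.016 -0.025  1.   ]
```

apply_moves:
  moves:
    - [[-1.5, -0.5, 0, 0], [-1, -0.5, 0, 0], [0, 0, 2, 0], [0, 0, 4, 0], [-0.3, 0, 7, 0], [-0.3, 0, 7, 0], [-0.3, 0, 7, 0], [-0.3, 0, 7, 0], [0, 0, 0, 0], [0, 0, 0, 0]]

```text
clock: 15.3
eef_pos: [0.6223, 0.1491, 0.0565]
tool_rot: [0.746, 0.666, 0.004, -0.023]
ft_force: [-0.2, -0.0, -6.1]
grip_width: 0.0088
```

```bash
python3 plan.py 623.2 148 54 84.1 2|sed 's/np.float64//g'; python3 rest.py
```

```text
t 15.3 pos [622.3 149.1  56.5] ang 83.52 tilt [-0.0238  0.0394 -0.9989] F [-0.2 -0.  -6.1] w 8.8 q [0.22 0.66 0.14 1.07 0.04 0.33] dturn 0.6
world d [ 0.9 -1.1 -2.5]
[-0.5, 0.6, 1.2, (-0.29)],[-0.5, 0.6, 1.2, (-0.29)],
rest [621.5 149.7  12. ] yaw -6.49 up [-0.    -0.026  1.   ]
```

apply_moves:
  moves:
    - [[0, 0, 0, 0], [0, 0, 0, 0], [0, 0, 0, 0], [0, 0, 0, 0], [0, 0, 0, 0], [0, 0, 0, 0], [0, 0, 0, 0], [0, 0, 0, 0], [0, 0, 0, 0], [0, 0, 0, 0]]
  hand: 0

```text
clock: 16.3
eef_pos: [0.6235, 0.1496, 0.0537]
tool_rot: [0.745, 0.666, 0.004, -0.023]
ft_force: [-1.3, 0.2, -0.6]
grip_width: 0.0426
```

```bash
python3 plan.py 623.2 148 54 84.1 2|head -1; python3 - <<'E'
from h import *
c=shot('wrist','pics/w4.png')
w=cv2.imread('pics/w4.png');w=cv2.resize(w[90:340,90:410],(768,600),interpolation=cv2.INTER_CUBIC)
cv2.imwrite('pics/c4.png',w)
E
```

```text
t 16.3 pos [623.5 149.6  53.7] ang 83.54 tilt [-0.0243  0.0402 -0.9989] F [-1.3  0.2 -0.6] w 42.6 q [0.22 0.66 0.14 1.06 0.04 0.33] dturn 0.6
```

View pics/c4.png

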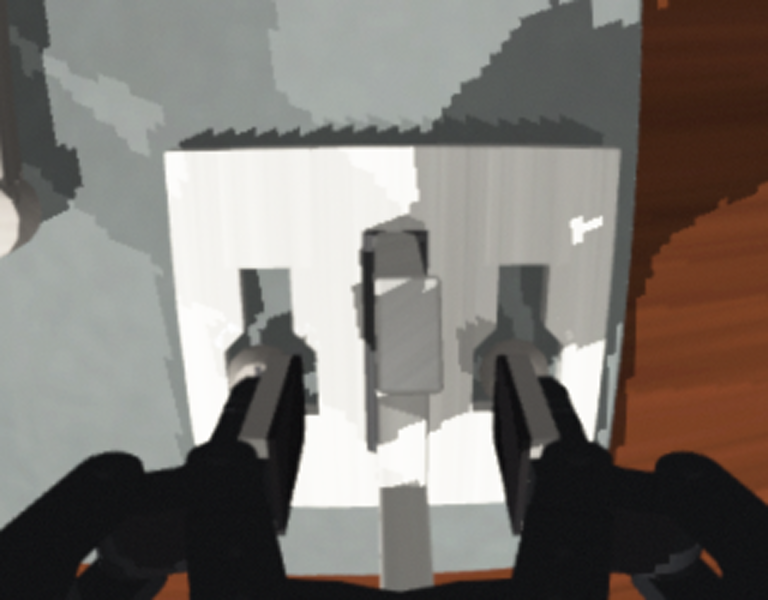

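```bash
python3 - <<'E'
from h import *
c=load('pics/w4.png')
g=lambda u,v,z:atz(c,(u+.5)/2.4-.5+90,(v+.5)/2.4-.5+90,z,True)
for z in(.016,.020,.024):
    a,b,e=g(164,152,z),g(620,149,z),g(330,507,z); d=(b-a)[:2]; L=np.hypot(*d); n=np.array([d[1],-d[0]])/L
    print(z,'len',L,'yaw',np.degrees(np.arctan2(-d[0],d[1])),'depth',(e-a)[:2]@n,'ctr',((a+b)[:2]/2+n*.05)*1e3)
B=lambda m,z:((proj(c,[*(np.array([[.9947,.1026],[-.1026,.9947]])@m+[.5885,.051]),z],True)-90+.5)*2.4-.5).round(0)
print('heads',B([.029,.068],.024),B([.029,.132],.024),'base+x edge',B([.105,.1],.01))
E
```

```text
0.016 len 0.1105124030881051 yaw -6.379673288951415 depth 0.10081017036565885 ctr [621.6941429  149.81650926]
0.02 len 0.10784823114927304 yaw -6.379673288951422 depth 0.09837989449134864 ctr [621.13491696 149.7541112 ]
0.024 len 0.105184059210441 yaw -6.379673288951429 depth 0.09594961861703842 ctr [620.57569103 149.69171313]
heads [260. 382.] [517. 376.] base+x edge [392. 573.]
```

The rest has dropped flat: with z=16 mm the plate edges measure 110.5 × 100.8 mm, as they should. Its centre is (621.7,149.8) and its yaw −6.4°. The tool still has some roll, so regripping could jam the plate. Instead I'll push it +x with closed fingers placed in the V between the horns. First I raise the tool.

apply_moves:
  moves:
    - [[0, 0, -4, 0], [0, 0, -6, 0], [0, 0, -7, 0], [0, 0, -7, 0], [0, 0, -6, 0], [0, 0, -2, 0], [0, 0, 0, 0], [0, 0, 0, 0], [0, 0, 0, 0], [0, 0, 0, 0]]

```text
clock: 17.35
eef_pos: [0.6249, 0.1482, 0.0897]
tool_rot: [0.745, 0.666, 0.005, -0.023]
ft_force: [-0.1, 0.2, -0.9]
grip_width: 0.0425
```

```bash
python3 plan.py 622 149.8 84 84.1 2|sed 's/np.float64//g'
```

```text
t 17.35 pos [624.9 148.2  89.7] ang 83.53 tilt [-0.0223  0.0407 -0.9989] F [-0.1  0.2 -0.9] w 42.5 q [0.21 0.63 0.18 1.14 0.04 0.33] dturn 0.6
world d [-2.9  1.6 -5.7]
[0.5, -1.4, 2.9, (-0.28)],[0.5, -1.4, 2.9, (-0.28)],
```

apply_moves:
  moves:
    - [[0.5, -1, 2, 0], [0.5, -1, 2, 0], [0, 0, 0, 0], [0, 0, 0, 0], [0, 0, 0, 0], [0, 0, 0, 0], [0, 3, 0, 0], [0, 3, 0, 0], [0, 3, 0, 0], [0, 3, 0, 0]]
  hand: -1

```text
clock: 18.35
eef_pos: [0.6273, 0.1491, 0.0842]
tool_rot: [0.745, 0.666, -0.001, -0.029]
ft_force: [-8.6, 0.8, 6.5]
grip_width: 0.0001
```

```bash
python3 plan.py 643 147.5 86 84.1 2|sed 's/np.float64//g'
```

```text
t 18.35 pos [627.3 149.1  84.2] ang 83.59 tilt [-0.0398  0.042  -0.9983] F [-8.6  0.8  6.5] w 0.1 q [0.21 0.65 0.21 1.16 0.05 0.32] dturn 0.5
world d [15.7 -1.6  1.8]
[0.1, 7.8, -1.3, (-0.26)],[0.1, 7.8, -1.3, (-0.26)],
```

apply_moves:
  moves:
    - [[-0.2, 4, -0.3, 0], [-0.2, 4, -0.3, 0], [-0.2, 4, -0.3, 0], [-0.2, 4, -0.3, 0], [-0.2, 4, -0.3, 0], [-0.2, 4, -0.3, 0], [-0.2, 4, -0.3, 0], [-0.2, 4, -0.3, 0], [0, 4, 0, 0], [0, 4, 0, 0]]

```text
clock: 19.35
eef_pos: [0.6438, 0.1472, 0.0914]
tool_rot: [0.743, 0.668, -0.017, -0.049]
ft_force: [-6.6, -1.0, 6.8]
grip_width: 0.0002
```

```bash
python3 plan.py 643 147.5 86 84.1 2|sed 's/np.float64//g'
```

```text
t 19.35 pos [643.8 147.2  91.4] ang 83.79 tilt [-0.0908  0.05   -0.9946] F [-6.6 -1.   6.8] w 0.2 q [0.2  0.72 0.34 1.28 0.07 0.3 ] dturn 0.3
world d [-0.8  0.3 -5.4]
[-0.0, -0.2, 2.7, (-0.15)],[-0.0, -0.2, 2.7, (-0.15)],
```

```bash
python3 - <<'E'
from h import *
c=shot('wrist','pics/w5.png')
w=cv2.imread('pics/w5.png');w=cv2.resize(w[90:340,90:410],(768,600),interpolation=cv2.INTER_CUBIC)
cv2.imwrite('pics/c5.png',w)
B=lambda m,z:((proj(c,[*(np.array([[.9947,.1026],[-.1026,.9947]])@m+[.5885,.051]),z],True)-90+.5)*2.4-.5).round(0)
print('home -x corners',B([-.005,.045],.016),B([-.005,.155],.016),'entry',B([.019,.045],.016)*0+B([-.029,.045],.016))
E
```

```text
home -x corners [199. 155.] [567. 152.] entry [196.  75.]
```

View pics/c5.png

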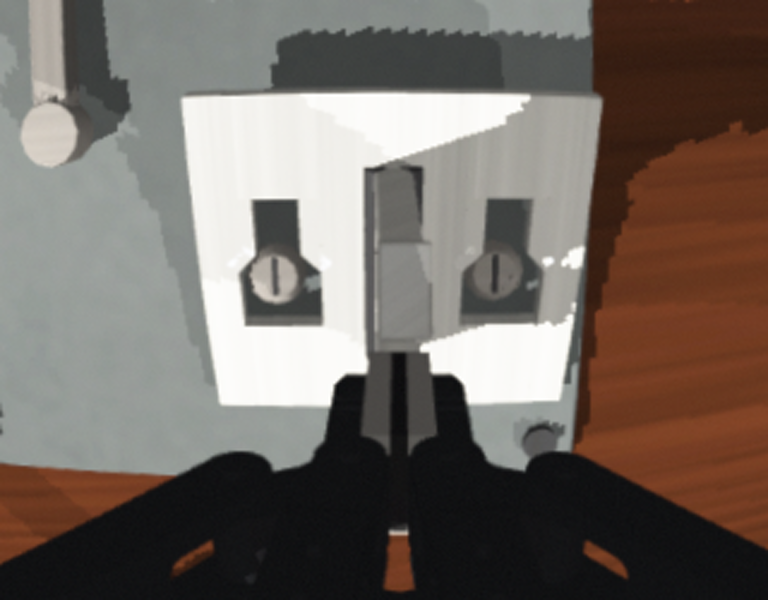

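The rest is still at the entry position and tipped up at its −x edge: heads at (273,277) and (497,275) are still in the holes. The high push tipped it. New plan: straddle the web low, grip, press so the contact levels the tool, then drag +x with a slight downward bias.

apply_moves:
  moves:
    - [[0, -5, 0, 0], [0, -5, 0, 0], [0, -4, 0, 0], [0, 0, 0, 0], [0, 0, 0, 0], [0, 0, 0, 0], [0, 0, 7, 0], [0, 0, 9, 0], [0, 0, 9, 0], [0, 0, 7, 0]]
  hand: 0

```text
clock: 20.4
eef_pos: [0.6287, 0.1502, 0.0592]
tool_rot: [0.743, 0.667, -0.015, -0.047]
ft_force: [0.5, 0.2, -0.4]
grip_width: 0.0426
```

```bash
python3 plan.py 625 149.5 54 84.1 2|sed 's/np.float64//g'; python3 - <<'E'
from h import *
c=shot('wrist','pics/w6.png')
w=cv2.imread('pics/w6.png');w=cv2.resize(w[90:340,90:410],(768,600),interpolation=cv2.INTER_CUBIC)
cv2.imwrite('pics/c6.png',w)
E
```

```text
t 20.4 pos [628.7 150.2  59.2] ang 83.76 tilt [-0.0859  0.0503 -0.995 ] F [ 0.5  0.2 -0.4] w 42.6 q [0.21 0.71 0.24 1.18 0.07 0.31] dturn 0.3
world d [-3.7 -0.7 -5.2]
[-0.7, -1.5, 2.7, (-0.17)],[-0.7, -1.5, 2.7, (-0.17)],
```

View pics/c6.png

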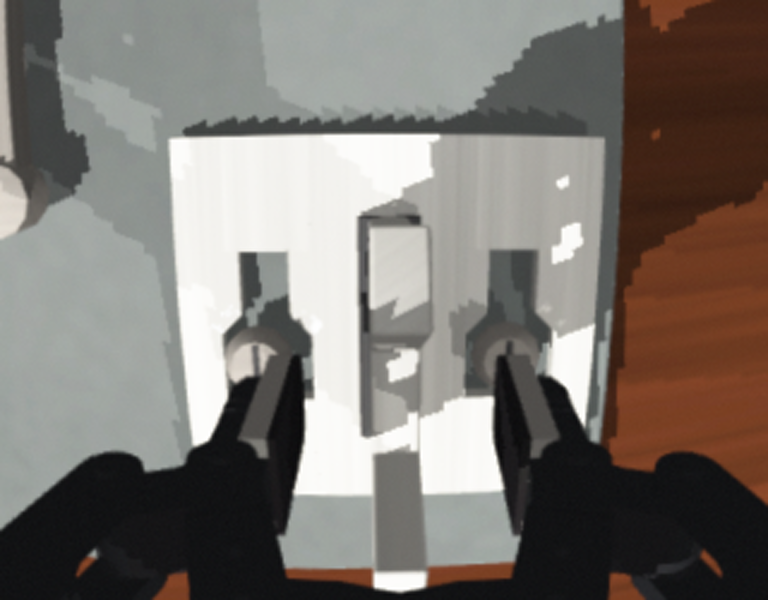

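The rest is flat again at the entry, with its −x edge at (170,138)–(603,138). Now I grip it.

apply_moves:
  moves:
    - [[-0.5, -0.5, 2, 0], [0, 0, 2, 0], [0, 0, 0, 0], [0, 0, 0, 0], [0, 0, 0, 0], [0, 0, 0, 0], [0, 0, 5, 0], [0, 0, 8, 0], [0, 0, 8, 0], [0, 0, 8, 0]]
  hand: -1

```text
clock: 21.45
eef_pos: [0.6263, 0.1499, 0.0522]
tool_rot: [0.743, 0.668, -0.013, -0.041]
ft_force: [-11.1, -2.9, 33.9]
grip_width: 0.0092
```

```bash
python3 plan.py 649 147 54 84.1 2|sed 's/np.float64//g'
```

```text
t 21.45 pos [626.3 149.9  52.2] ang 83.83 tilt [-0.0739  0.0446 -0.9963] F [-11.1  -2.9  33.9] w 9.2 q [0.21 0.7  0.21 1.14 0.06 0.31] dturn 0.3
world d [22.7 -2.9  1.8]
[-0.2, 11.4, -1.8, (-0.14)],[-0.2, 11.4, -1.8, (-0.14)],
```

apply_moves:
  moves:
    - [[0, 2, 2, 0], [0, 3, 1.5, 0], [0, 4, 1.5, 0], [0, 4, 1.5, 0], [0, 4, 1.5, 0], [0, 4, 1.5, 0], [0, 4, 1.5, 0], [0, 4, 1.5, 0], [0, 3, 1.5, 0], [0, 3, 1.5, 0]]

```text
clock: 22.45
eef_pos: [0.634, 0.1495, 0.0535]
tool_rot: [0.744, 0.665, -0.03, -0.057]
ft_force: [-12.2, 1.0, 16.6]
grip_width: 0.0091
```

```bash
python3 plan.py 649 147 54 84.1 2|sed 's/np.float64//g'
```

```text
t 22.45 pos [634.  149.5  53.5] ang 83.5 tilt [-0.1207  0.0443 -0.9917] F [-12.2   1.   16.6] w 9.1 q [0.2  0.75 0.31 1.23 0.07 0.31] dturn 0.6
world d [15.  -2.5  0.5]
[-0.4, 7.5, -1.2, (-0.3)],[-0.4, 7.5, -1.2, (-0.3)],
```

```bash
cat > edge.py <<'E'
import sys; from h import *
c=shot('wrist',sys.argv[1]); g=cv2.cvtColor(c['color'],cv2.COLOR_RGB2GRAY).astype(np.float32)
R=np.array([[.9947,.1026],[-.1026,.9947]]); xs=np.arange(-45,12,.5)
for y in (55,65,85,115,125,145):
    P=np.array([proj(c,[*(R@[x/1e3,y/1e3]+[.5885,.051]),.016],True) for x in xs],np.float32)
    v=cv2.remap(g,P[:,:1],P[:,1:],cv2.INTER_LINEAR)[:,0]; d=v[4:]-v[:-4]; i=d.argmax(); print(y,'edge x',xs[i+2],'step',d[i].round(0))
print('home would be -5; entry -29')
E
python3 edge.py pics/w7.png
```

```text
55 edge x -22.0 step 170.0
65 edge x -21.5 step 172.0
85 edge x -21.0 step 166.0
115 edge x -20.0 step 180.0
125 edge x -19.5 step 102.0
145 edge x -19.0 step 100.0
home would be -5; entry -29
```

The edge is at about −20.5, so it has slid about 6 mm under the heads. I'll continue with less down-pressure.

apply_moves:
  moves:
    - [[0, 5, 0, -0.3], [0, 5, 0, -0.3], [0, 5, 0, -0.3], [0, 5, 0, 0], [0, 5, 0, 0], [0, 5, 0, 0], [0, 5, 0, 0], [0, 5, 0, 0], [0, 5, 0, 0], [0, 4, 0, 0]]

```text
clock: 23.5
eef_pos: [0.6352, 0.1493, 0.0538]
tool_rot: [0.739, 0.665, -0.068, -0.092]
ft_force: [-12.5, 1.1, 11.6]
grip_width: 0.0091
```

```bash
python3 plan.py 649 147 54 84.1 2|sed 's/np.float64//g';python3 edge.py pics/w8.png
```

```text
t 23.5 pos [635.2 149.3  53.8] ang 83.83 tilt [-0.2225  0.0444 -0.9739] F [-12.5   1.1  11.6] w 9.1 q [0.19 0.84 0.46 1.4  0.09 0.29] dturn 0.3
world d [13.8 -2.3  0.2]
[-0.4, 6.8, -1.7, (-0.14)],[-0.4, 6.8, -1.7, (-0.14)],
55 edge x -21.5 step 175.0
65 edge x -21.0 step 171.0
85 edge x -20.5 step 177.0
115 edge x -20.0 step 184.0
125 edge x -19.5 step 180.0
145 edge x -19.0 step 105.0
home would be -5; entry -29
```

The slide is blocked at about −20, and the tool only pitches. Comparing slots and heads in the last crops, the rest sits about 2 mm too far +y, so the shanks are meeting the funnel wall. I'll back off a little, shift −y and re-level.

apply_moves:
  moves:
    - [[0, -5, 0, 0], [0, -5, 0, 0], [-3, -5, 0, 0], [-3, -4, 0, 0], [-3, -3, 0, 0], [0, -3, 4, 0], [0, -2, 5, 0], [0, -2, 6, 0], [0, 0, 6, 0], [0, 0, 6, 0]]

```text
clock: 24.55
eef_pos: [0.6175, 0.1441, 0.052]
tool_rot: [0.74, 0.667, -0.05, -0.076]
ft_force: [-1.8, 0.3, 21.6]
grip_width: 0.0089
```

```bash
python3 plan.py 649 147 54 84.1 2|sed 's/np.float64//g';python3 edge.py pics/w9.png
```

```text
t 24.55 pos [617.5 144.1  52. ] ang 83.95 tilt [-0.1749  0.0452 -0.9835] F [-1.8  0.3 21.6] w 8.9 q [0.19 0.76 0.31 1.28 0.08 0.29] dturn 0.1
world d [31.5  2.9  2. ]
[3.1, 15.1, -3.7, (-0.07)],[3.1, 15.1, -3.7, (-0.07)],
55 edge x -35.5 step 176.0
65 edge x -35.5 step 172.0
85 edge x -35.5 step 182.0
115 edge x -35.0 step 180.0
125 edge x -35.0 step 107.0
145 edge x -35.0 step 100.0
home would be -5; entry -29
```

```bash
cat > lat.py <<'E'
import sys; from h import *
f=sys.argv[1]; c=load(f); g=cv2.cvtColor(cv2.imread(f),cv2.COLOR_BGR2GRAY).astype(np.float32)
R=np.array([[.9947,.1026],[-.1026,.9947]])
def scan(x,ys,z,s):
    P=np.array([proj(c,[*(R@[x/1e3,y/1e3]+[.5885,.051]),z],True) for y in ys],np.float32)
    v=cv2.remap(g,P[:,:1],P[:,1:],cv2.INTER_LINEAR)[:,0]; d=s*(v[4:]-v[:-4]); i=d.argmax(); return ys[i+2],d[i].round(0)
for x in map(float,sys.argv[2:]):
    print(x,'rest -y',scan(x,np.arange(35,58,.5),.016,1),'rest +y',scan(x,np.arange(146,163,.5),.016,-1),'base +y',scan(x-30,np.arange(156,172,.5),.01,-1))
E
python3 lat.py pics/w9.png -25 -15 -5; echo; python3 lat.py pics/w6.png -20 -10 0;echo; python3 lat.py pics/w8.png -15 -5 0
```

```text
-25.0 rest -y (np.float64(40.0), np.float32(95.0)) rest +y (np.float64(151.0), np.float32(76.0)) base +y (np.float64(164.5), np.float32(39.0))
-15.0 rest -y (np.float64(40.0), np.float32(95.0)) rest +y (np.float64(150.5), np.float32(73.0)) base +y (np.float64(164.5), np.float32(39.0))
-5.0 rest -y (np.float64(40.0), np.float32(96.0)) rest +y (np.float64(150.5), np.float32(75.0)) base +y (np.float64(164.5), np.float32(47.0))

-20.0 rest -y (np.float64(46.5), np.float32(103.0)) rest +y (np.float64(157.5), np.float32(72.0)) base +y (np.float64(164.5), np.float32(40.0))
-10.0 rest -y (np.float64(46.5), np.float32(93.0)) rest +y (np.float64(157.0), np.float32(70.0)) base +y (np.float64(164.5), np.float32(43.0))
0.0 rest -y (np.float64(46.5), np.float32(92.0)) rest +y (np.float64(152.5), np.float32(79.0)) base +y (np.float64(164.0), np.float32(45.0))

-15.0 rest -y (np.float64(47.0), np.float32(100.0)) rest +y (np.float64(160.0), np.float32(79.0)) base +y (np.float64(157.0), np.float32(44.0))
-5.0 rest -y (np.float64(47.0), np.float32(100.0)) rest +y (np.float64(159.5), np.float32(74.0)) base +y (np.float64(164.5), np.float32(46.0))
0.0 rest -y (np.float64(47.0), np.float32(99.0)) rest +y (np.float64(159.5), np.float32(75.0)) base +y (np.float64(164.5), np.float32(50.0))
```

apply_moves:
  moves:
    - [[2, 1, -1.5, 0], [2, 1, -1, 0], [0.5, 3, -0.6, 0], [0, 3, -0.6, 0], [0, 3, -0.6, 0], [0, 3, -0.6, 0], [0, 3, -0.6, 0], [0, 0, 0, 0], [0, 0, 0, 0], [0, 0, 0, 0]]

```text
clock: 25.6
eef_pos: [0.6255, 0.1456, 0.0532]
tool_rot: [0.74, 0.665, -0.06, -0.083]
ft_force: [-2.9, 0.1, 0.1]
grip_width: 0.0092
```

```bash
python3 plan.py 649 147 54 84.1 2|sed 's/np.float64//g';python3 edge.py pics/w10.png; python3 lat.py pics/w10.png -15 -5
```

```text
t 25.6 pos [625.5 145.6  53.2] ang 83.74 tilt [-0.1993  0.0439 -0.9789] F [-2.9  0.1  0.1] w 9.2 q [0.19 0.8  0.38 1.34 0.08 0.29] dturn 0.4
world d [23.5  1.4  0.8]
[2.0, 11.3, -2.7, (-0.18)],[2.0, 11.3, -2.7, (-0.18)],
55 edge x -28.5 step 168.0
65 edge x -28.5 step 172.0
85 edge x -28.0 step 176.0
115 edge x -28.0 step 181.0
125 edge x -27.5 step 106.0
145 edge x -27.5 step 105.0
home would be -5; entry -29
-15.0 rest -y (np.float64(42.5), np.float32(97.0)) rest +y (np.float64(154.5), np.float32(77.0)) base +y (np.float64(164.5), np.float32(38.0))
-5.0 rest -y (np.float64(42.5), np.float32(101.0)) rest +y (np.float64(154.0), np.float32(74.0)) base +y (np.float64(164.5), np.float32(45.0))
```

apply_moves:
  moves:
    - [[1.2, 2, -0.5, 0], [0.8, 3, -0.7, 0], [0, 4, -0.8, 0], [0, 4, -0.8, 0], [0, 4, -0.8, 0], [0, 4, -0.8, 0], [0, 4, -0.8, 0], [0, 4, -0.8, 0], [0, 4, -0.8, 0], [0, 0, 0, 0]]

```text
clock: 26.65
eef_pos: [0.6497, 0.1463, 0.0533]
tool_rot: [0.738, 0.665, -0.07, -0.093]
ft_force: [-0.7, 0.1, -2.8]
grip_width: 0.009
```

```bash
python3 plan.py 649 147 54 84.1 2|sed 's/np.float64//g';python3 edge.py pics/w11.png; python3 lat.py pics/w11.png -15 -5
```

```text
t 26.65 pos [649.7 146.3  53.3] ang 83.87 tilt [-0.2268  0.0439 -0.973 ] F [-0.7  0.1 -2.8] w 9.0 q [0.19 0.87 0.53 1.44 0.08 0.28] dturn 0.2
world d [-0.7  0.7  0.7]
[0.3, -0.4, -0.2, (-0.11)],[0.3, -0.4, -0.2, (-0.11)],
55 edge x -5.5 step 169.0
65 edge x -5.0 step 175.0
85 edge x -5.0 step 183.0
115 edge x -4.5 step 180.0
125 edge x -4.5 step 171.0
145 edge x -4.0 step 105.0
home would be -5; entry -29
-15.0 rest -y (np.float64(48.5), np.float32(2.0)) rest +y (np.float64(161.5), np.float32(32.0)) base +y (np.float64(164.0), np.float32(101.0))
-5.0 rest -y (np.float64(45.0), np.float32(67.0)) rest +y (np.float64(161.5), np.float32(38.0)) base +y (np.float64(163.5), np.float32(100.0))
```

It slid to −5, which is nominally home. One more push will confirm the hard stop.

apply_moves:
  moves:
    - [[0, 4, -0.9, 0], [0, 4, -0.9, 0], [0, 4, -0.9, 0], [0, 4, -0.9, 0], [0, 0, 0, 0], [0, 0, 0, 0], [0, 0, 0, 0], [0, 0, 0, 0], [0, 0, 0, 0], [0, 0, 0, 0]]

```text
clock: 27.7
eef_pos: [0.65, 0.1463, 0.0532]
tool_rot: [0.736, 0.663, -0.086, -0.106]
ft_force: [-6.1, 0.3, 1.2]
grip_width: 0.0091
```

```bash
python3 plan.py 649 147 54 84.1 2|head -1;python3 edge.py pics/w12.png
```

```text
t 27.7 pos [650.  146.3  53.2] ang 83.9 tilt [-0.2662  0.0419 -0.963 ] F [-6.1  0.3  1.2] w 9.1 q [0.18 0.91 0.59 1.51 0.09 0.28] dturn 0.2
55 edge x -5.5 step 174.0
65 edge x -5.5 step 171.0
85 edge x -5.0 step 184.0
115 edge x -4.5 step 183.0
125 edge x -4.5 step 182.0
145 edge x -4.0 step 106.0
home would be -5; entry -29
```

Hard stop confirmed: the force rises to 6 N and the edge does not move. I release and lift.

apply_moves:
  moves:
    - [[0, -2, 0.5, 0], [0, -2, 0.5, 0], [0, 0, 0, 0], [0, 0, 0, 0], [0, 0, 0, 0], [0, -2, -6, 0], [0, -2, -7, 0], [0, -2, -7, 0], [0, -4, -7, 0], [0, -8, -5, 0]]
  hand: 0

```text
clock: 28.75
eef_pos: [0.6424, 0.1473, 0.0925]
tool_rot: [0.737, 0.664, -0.079, -0.103]
ft_force: [0.6, -0.5, -0.1]
grip_width: 0.0427
```

```bash
python3 plan.py 506 31 95 84.1 10|sed 's/np.float64//g'; python3 edge.py pics/w13.png; python3 - <<'E'
import cv2
w=cv2.imread('pics/w13.png');cv2.imwrite('pics/c13.png',cv2.resize(w[60:310,90:410],(768,600),interpolation=cv2.INTER_CUBIC))
E
```

```text
t 28.75 pos [642.4 147.3  92.5] ang 83.9 tilt [-0.2532  0.0457 -0.9663] F [ 0.6 -0.5 -0.1] w 42.7 q [0.19 0.86 0.59 1.55 0.09 0.28] dturn 0.2
world d [-136.4 -116.3    2.5]
[-13.0, -12.0, 2.7, (-0.02)],[-13.0, -12.0, 2.7, (-0.02)],[-13.0, -12.1, 2.7, (-0.02)],[-13.0, -12.1, 2.7, (-0.02)],[-13.0, -12.1, 2.7, (-0.02)],[-13.0, -12.1, 2.7, (-0.02)],[-13.0, -12.1, 2.7, (-0.02)],[-13.0, -12.1, 2.7, (-0.02)],[-13.0, -12.1, 2.7, (-0.02)],[-13.0, -12.1, 2.7, (-0.02)],
55 edge x -5.0 step 162.0
65 edge x -5.0 step 164.0
85 edge x -5.0 step 168.0
115 edge x -4.5 step 170.0
125 edge x -4.5 step 101.0
145 edge x -4.0 step 106.0
home would be -5; entry -29
```

View pics/c13.png

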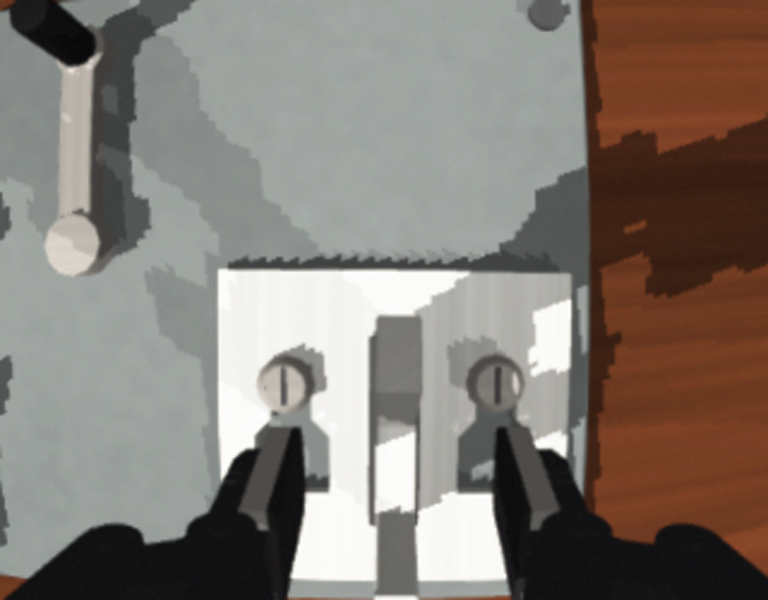

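The rest is home: both heads, at (285,383) and (497,383), cover the slot ends, and the plate edge is parallel to the base. Now I move behind the knob on its −y side.

apply_moves:
  moves:
    - [[0, -14, 3, 0], [0, -15, 3.5, 0], [0, -16, 3.8, 0], [0, -16, 3.8, 0], [0, -16, 3.8, 0], [-12, -14, 3.5, 0], [-24, -12, 3.2, 0], [-24, -12, 3.2, 0], [-24, -12, 3.2, 0], [-24, -10, 3, 0]]
  hand: -1

```text
clock: 29.8
eef_pos: [0.5721, 0.0952, 0.0893]
tool_rot: [0.73, 0.68, 0.021, -0.067]
ft_force: [-0.7, -0.5, 0.2]
grip_width: 0.0002
```

```bash
python3 plan.py 506 29 48 84.1 5|sed 's/np.float64//g'
```

```text
t 29.8 pos [572.1  95.2  89.3] ang 85.76 tilt [-0.0603  0.1257 -0.9902] F [-0.7 -0.5  0.2] w 0.2 q [0.1  0.54 0.02 1.09 0.13 0.17] dturn -1.7
world d [-66.1 -66.2 -41.3]
[-15.1, -11.7, 7.3, (0.33)],[-15.1, -11.6, 7.3, (0.33)],[-15.2, -11.5, 7.3, (0.33)],[-15.3, -11.5, 7.3, (0.33)],[-15.3, -11.4, 7.3, (0.33)],
```

```bash
python3 edge.py pics/w14.png; python3 - <<'E'
import cv2,numpy as np
from h import *
w=cv2.imread('pics/w14.png');w=cv2.resize(w,(512,384))
shot('top','pics/t14.png');t=cv2.resize(cv2.imread('pics/t14.png')[145:241,170:242],(288,384),interpolation=cv2.INTER_CUBIC)
cv2.imwrite('pics/c14.png',np.hstack([w,t]))
E
```

```text
55 edge x -9.5 step 20.0
65 edge x -7.0 step 122.0
85 edge x -6.0 step 122.0
115 edge x -5.5 step 129.0
125 edge x -5.0 step 117.0
145 edge x -4.5 step 66.0
home would be -5; entry -29
```

View pics/c14.png

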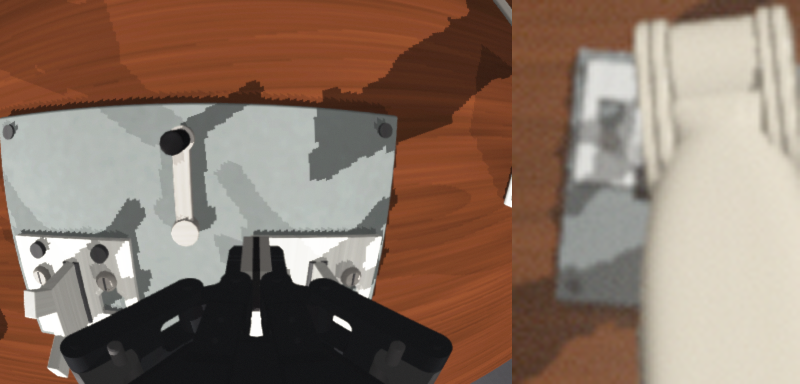

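The rest is unaffected: its edge is level with the fitted rest's. The knob is at (174,141) in the wrist picture and the keeper still points to −x. I continue to the knob's −y side.

apply_moves:
  moves:
    - [[-8, -8, 0, 0], [-10, -8, 0, 0], [-10, -8, 0.5, 0], [-10, -8, 0.5, 0], [-10, -8, 0.5, 0], [-10, -7, 0.5, 0], [-10, -6, 0.5, 0], [-5, -4, 0.5, 0], [0, 0, 0, 0], [0, 0, 0, 0]]

```text
clock: 30.9
eef_pos: [0.503, 0.0202, 0.0819]
tool_rot: [0.732, 0.678, 0.02, -0.067]
ft_force: [-0.4, 0.5, -0.9]
grip_width: -0.0
```

```bash
python3 plan.py 506 29 48 84.1 5|sed 's/np.float64//g'
```

```text
t 30.9 pos [503.   20.2  81.9] ang 85.4 tilt [-0.0617  0.1257 -0.9901] F [-0.4  0.5 -0.9] w -0.0 q [-0.03  0.43 -0.19  1.01  0.12  0.04] dturn -1.3
world d [  3.    8.8 -33.9]
[1.0, 0.9, 6.9, (0.26)],[1.0, 0.9, 6.9, (0.26)],[1.0, 0.9, 6.9, (0.26)],[1.0, 0.9, 6.9, (0.26)],[1.0, 0.9, 6.9, (0.26)],
```

apply_moves:
  moves:
    - [[0.5, 0.7, 7, 0], [0.5, 0.7, 8, 0], [0.5, 0.7, 8, 0], [0.5, 0.7, 8, 0], [0.5, 0.5, 5, 0], [3, 0, -0.4, 0], [5, 0, -0.6, 0], [5, 0, -0.6, 0], [5, 0, -0.6, 0], [5, 0, -0.6, 0]]

```text
clock: 31.9
eef_pos: [0.5069, 0.0522, 0.0479]
tool_rot: [0.731, 0.679, 0.019, -0.067]
ft_force: [1.0, -1.4, -1.1]
grip_width: 0.0003
```

```bash
cat > kn.py <<'E'
from h import *
from scipy.spatial.transform import Rotation as Ro
o=telemetry.get_obs(); M=Ro.from_quat(o['tool_rot']).as_matrix(); p=o['eef_pos']
R=np.array([[.9947,.1026],[-.1026,.9947]])
print('t',round(o['clock'],2),'z',round(p[2]*1e3,1),'base xy',(R.T@(p[:2]-[.5885,.051])*1e3).round(1),'tilt',M[:2,2].round(3),'F',o['ft_force'].round(1))
print('tool comps of base +x10,+y10:',[(M.T@np.append(R@v,0)*10).round(1).tolist() for v in([1,0],[0,1])])
E
python3 kn.py
```

```text
t 31.9 z 47.9 base xy [-81.2  -7.2] tilt [-0.063  0.124] F [ 1.  -1.4 -1.1]
tool comps of base +x10,+y10: [[-0.2, 10.0, -0.8], [9.9, 0.3, 1.2]]
```

apply_moves:
  moves:
    - [[4.5, 0, 0.4, 0], [4.5, 0, 0.4, 0], [4.5, 0, 0.4, 0], [4.5, 0, 0.4, 0], [4.5, 0.5, 0.4, 0], [4.5, 1, 0.4, 0], [4.5, 1.5, 0.3, 0], [4, 2, 0.2, 0], [3.5, 2.5, 0.1, 0], [3, 3, 0, 0]]

```text
clock: 32.9
eef_pos: [0.5213, 0.0976, 0.0502]
tool_rot: [0.731, 0.679, 0.019, -0.067]
ft_force: [-0.2, -0.4, -0.2]
grip_width: 0.0003
```

```bash
python3 kn.py
```

```text
t 32.9 z 50.2 base xy [-71.6  39.4] tilt [-0.063  0.124] F [-0.2 -0.4 -0.2]
tool comps of base +x10,+y10: [[-0.2, 10.0, -0.8], [9.9, 0.3, 1.2]]
```

apply_moves:
  moves:
    - [[3.5, 4, 0.6, 0], [3.5, 4, 0.6, 0], [3.5, 4, 0.6, 0], [3.5, 4, 0.6, 0], [2.5, 4, 0.4, 0], [1.5, 4, 0.2, 0], [1, 4, 0, 0], [0.5, 4, -0.2, 0], [0, 4, -0.3, 0], [0, 4, -0.3, 0]]

```text
clock: 33.9
eef_pos: [0.5636, 0.1177, 0.047]
tool_rot: [0.73, 0.679, 0.018, -0.07]
ft_force: [-10.1, 0.9, 6.6]
grip_width: -0.0002
```

```bash
python3 kn.py
```

```text
t 33.9 z 47.0 base xy [-31.6  63.7] tilt [-0.069  0.128] F [-10.1   0.9   6.6]
tool comps of base +x10,+y10: [[-0.3, 10.0, -0.8], [9.9, 0.3, 1.2]]
```

The force rises to 10 N with the pusher at x=−31.6, where the end stop was predicted (about −31). One more nudge, then I retreat straight back and up.

apply_moves:
  moves:
    - [[0, 4, -0.3, 0], [0, 4, -0.3, 0], [0, 0, 0, 0], [0, -6, 0.5, 0], [0, -8, 0.5, 0], [0, -8, 0, 0], [0, -8, -6, 0], [0, -8, -10, 0], [0, -8, -14, 0], [0, -6, -16, 0]]

```text
clock: 34.9
eef_pos: [0.512, 0.1148, 0.0982]
tool_rot: [0.73, 0.679, 0.012, -0.077]
ft_force: [0.4, -0.1, 0.3]
grip_width: 0.0002
```

apply_moves:
  moves:
    - [[-4, -10, -16, 0], [-8, -14, -16, 0], [-12, -14, -16, 0], [-12, -14, -16, 0], [-14, -14, -16, 0], [-14, -14, -12, 0], [-14, -14, -12, 0], [-14, -10, -8, 0], [-10, -6, -4, 0], [0, 0, 0, 0]]

```text
clock: 35.9
eef_pos: [0.4004, 0.0023, 0.2313]
tool_rot: [0.73, 0.68, 0.022, -0.068]
ft_force: [1.3, -0.8, 0.6]
grip_width: -0.0
```

```bash
python3 kn.py; python3 - <<'E'
from h import *
shot('wrist','pics/w20.png');shot('side','pics/s20.png');shot('top','pics/t20.png')
r=lambda i,s:cv2.resize(i,s,interpolation=cv2.INTER_CUBIC)
w=r(cv2.imread('pics/w20.png'),(400,300));s=r(cv2.imread('pics/s20.png')[165:265,205:305],(300,300));t=r(cv2.imread('pics/t20.png')[145:241,170:290],(375,300))
o=np.zeros((600,800,3),np.uint8);o[:300,:400]=w;o[:300,400:700]=s;o[300:,:375]=t
cv2.imwrite('pics/c20.png',o)
E
```

```text
t 35.9 z 231.3 base xy [-182.1  -67.7] tilt [-0.06   0.129] F [ 1.3 -0.8  0.6]
tool comps of base +x10,+y10: [[-0.3, 10.0, -0.7], [9.9, 0.4, 1.2]]
```

View pics/c20.png

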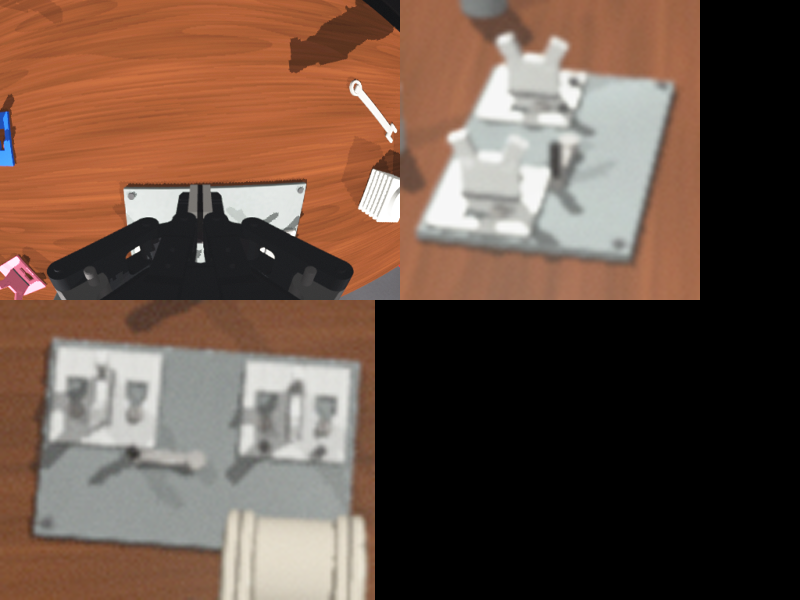

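```bash
python3 - <<'E'
from h import *
c=load('pics/t20.png');R=np.array([[.9947,.1026],[-.1026,.9947]])
for n,(u,v),z in(('knob',(133,453),.06),('hub',(197,460),.022),('L --',(157,446),.016),('L -+',(47,440),.016),('R -+',(238,456),.016),('R --',(346,463),.016)):
    print(n,(R.T@(atz(c,u/3.125+170,(v-300)/3.125+145,z)[:2]-[.588,.051])*1e3).round(1))
workorder.job_done()
E
```

```text
knob [-17.3  62.5]
hub [-15.6  -1.6]
L -- [-3.3 42. ]
L -+ [ -5.8 158.4]
R -+ [ -7.4 -44.1]
R -- [  -6.1 -158.5]
the job is handed in; nothing more can be done
```

The loose silver rest is fitted at the base's free place (y = +100 mm), the same way round as the bolted one. I lowered it over both screw heads, let it drop flat, slid it +x to its stop, swung the keeper behind it, and handed the job in at about 36 s.

**Rest:** After I let go, its −x edge measured −4 to −5 mm in the base frame, where home is −5. An extra push met a stop at about 6 N with no further movement, and the close-up before the keeper swing shows both heads over the slot ends. In the final top view its edge lines up with the bolted rest's to within 1–4 mm, which is about as finely as that blurred picture can be read.

**Keeper:** It was pushed to its stop at about 10 N. The last top view puts the knob at about (−17, 63) mm, against (−15, 65) nominal, about 2° short of 1.57 rad by that blurred picture. The pusher's own position at contact agreed with the end stop.

**What went wrong on the way:**
- The first push, high in the V, tipped the rest; it fell back flat.
- The first drag jammed because the rest sat about 2 mm too far +y. After I re-centred it, it slid home freely.
- The tool tilted by up to about 15° during the moves, since they give no way to correct tilt. It was clear of everything at the end.

I did not deliberately touch the bystanders or the coloured look-alikes. I did not measure their positions again after the work.

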